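# Put a fresh drying capsule in a child-resistant tablet jar

### The arm

A 6-joint arm with a two-finger parallel gripper is mounted at the origin on a cart in front of the work surface, level with it; the furniture and walls round the work are solid. World frame = base frame: x ahead of the robot, y to its left, z up, the work surface at z = 0. Lengths are in m, angles in rad, forces in N, time in s.
With the tool pointing down it reaches from about 0.35 to 0.95 m from the base axis. Payload 17.4 kg.
Tool frame: the origin (TCP) lies midway between the tips of the shut fingers; the grasp point (between the pads) lies 19 mm behind it; z points along the fingers, y is the direction in which the jaws open and shut (so a half turn about z gives the same grasp; the last joint's range is limited). The gripper opens to 93 mm and grips with 3 to 60 N. Pads are 15 mm wide; open, the fingers measure 128 mm over their backs; the gripper's body (75 mm by 188 mm) begins 65 mm behind the grasp point.
Start: joints at [1.078, 0.116, 1.442, -0, 1.584, -0.038], TCP at [0.297, 0.606, 0.219] pointing down, gripper open.
Joint ranges: [-2.83, 2.83], [-0.83, 2.19], [0.07, 2.5], [-1.14, 4.28], [0.01, 3], [-2.97, 2.97]. Speed limits (rad/s): [1.89, 1.89, 2.22, 3.14, 3.14, 3.14].

### API

Orientations are given as a unit quaternion [w, x, y, z].
In Python, from workcell import bot gives the robot as it stands.
- The arm moves only by the tool carry_out, never from a script. Its arguments are lists of equal length, an entry for each row: "jaw": the gripper's target within -1 to 1 (shut at 1, half-way at 0, fully open at -1); "xyz": the shift along the tool's x, y, z in mm, a list of three; "turn": the turn, a rotation vector about the tool's x, y, z in rad, a list of three. In form: {"jaw": [jaw, ...], "xyz": [[tx, ty, tz], ...], "turn": [[rx, ry, rz], ...]}. A call has 1 to 10 rows; each row is the pose to reach, as a shift and turn from the pose commanded when the call began, along the tool's axes at that moment; what a row does not reach only later rows make up. A row lasts 1/10 s, in which the tool goes at most 50 mm and 8.59 degrees, less where a joint would pass 70% of its speed; a pose out of reach is approached as far as the arm can. A call with a gripper value outside its range is refused whole. The fingers move at their own pace and stop on an object; "newtons" is the grip in N (left out, the last holds). Time passes only in rows, so rows that repeat a pose let the fingers close. It gives the time, the measured TCP pose, the force and the opening at its end, in the units of the state.
- bot.state(): the state, without advancing time (a new reading comes with each control period).
- bot.get_image(name): name is "side" or "top" or "wrist"; returns a dict with "image" (384x512x3 uint8, red, green, blue), "mtx" (3x3 intrinsics, pixels), "rvec" (rotation vector, rad) and "tvec" (3), from world to camera coordinates, as OpenCV has them; the wrist camera has in their place "T_tool_cam" (4x4, takes a point from camera to tool coordinates, whose origin is the TCP and whose axes are the flange's). Camera axes: x right, y down, z forward; pixel columns grow to the right and rows downward; lengths in m; the calibration is good to about 2 mm. A picture is of the moment at which its call begins: read the wrist's pose just before it. There is no depth.
- bot.hand_in(): hands the job in, once; it reports no verdict.
The state is a dict: "t": time; "q": joint angles; "joint_vel": joint speeds; "joint_efforts": joint torques, N m; "position": TCP position; "tcp_rot": TCP orientation; "force": force on the tool from outside, world axes, zero at the start; "wrist_torque": the same for the moment, N m; "gripper_width": finger opening in m.
Only numpy, scipy, OpenCV 4.12 (cv2) and the standard library are available. Lean on these libraries where they do the work, as an engineer would, in place of code of your own. Each camera call takes 0.05 s, during which the arm holds its last target.

### The job

The reagent-tablet jar in the bench nest is due for a fresh drying capsule. Unlock its child-resistant cap by pressing it down while turning it anticlockwise, lift it off and stand it rim down on the bench, put the capsule into the jar, then put the cap back on and press and turn it clockwise until it is locked again. Leave the jar standing in its nest and do not disturb the other bottle, the dropper or the timer.

Things in the scene. Friction and masses are not known exactly. Their poses are not given: they have to be found in the camera images.
- nest: Fixed aluminium bench nest: 112 x 112 x 8 mm foot plate and a square walled pocket, 34 mm high in all, that holds the jar upright and keeps it from turning. Origin at the centre of its underside, z up. Pocket floor at 8 mm. The bench 23 cm to the right of the nest's origin (towards the robot's -y) and 2 cm further from the robot is always clear: room to stand the cap there.
- jar: Loose square amber tablet jar, 60 x 60 mm body, round neck, 100 mm high, 0.26 kg, in the nest's pocket (1 mm play a side): it cannot turn, but is lifted out if the cap is pulled up while locked. Origin at the centre of its underside, z up; a white bead on the shoulder marks +x. Flat shoulder 74 mm up, 78.5 mm at the neck; higher parts lie within 23 mm of its axis. Tablets inside up to 16 mm.
- jar_mouth (a point): Centre of the jar's round mouth, 100 mm above the jar's underside (108 mm above the bench), axes as the jar's. Mouth 30 mm wide inside, neck 36 mm outside and straight, open down to the tablets. Three outward bayonet lugs, 120 degrees apart, stand round the neck, the first at the jar's +x.
- lock_a (a point): Where the middle of a cap lug lies when the cap is locked: in the notch under the jar's first lug, 21.5 mm from the jar's axis along the jar's +x, 88 mm above its underside. Each notch is closed on its anticlockwise side (seen from above) by a 3.2 mm deep ratchet tooth and on its clockwise side by a deep end stop, some 5 degrees past the locked middle.
- lock_b (a point): The same in the second notch, 120 degrees anticlockwise from lock_a.
- lock_c (a point): The same in the third notch, 240 degrees anticlockwise from lock_a.
- cap_center (a point): Centre of the loose round white ribbed cap, 54 mm in diameter, 30 mm high, 0.05 kg; half-way up, z up through its closed top. Starts locked, its open rim 85.6 mm above the jar's underside; unlocked it rests 3 mm higher. To unlock, grip the skirt, press 4 to 5.5 mm down (9 N), turn anticlockwise 40 to 80 degrees (best 62) while pressed, lift. Fingertips below the rim would meet the jar's shoulder.
- cap_lug (a point): Middle of one of the cap's three inward lugs (120 degrees apart): 21.5 mm from its axis along its +x, under the grey pointer ridge, 2.65 mm above its rim. To close: lower the cap turned 40 to 80 degrees (best 62) anticlockwise from any of its three locked turns, press it to 4 to 5.5 mm below its locked height, turn clockwise to the end stop, let it rise. Radial play 1.7 mm.
- liner (a joint): Spring liner inside the cap that pushes it up (1200 N/m; 3.6 N when locked), m: 0 when the cap is locked, -0.003 when it hangs free, +0.0032 when the cap is pressed just clear of the ratchet teeth, +0.0062 at the hard bottom.
- capsule_center (a point): Centre of the fresh drying capsule, a plain white plastic cylinder 18 mm in diameter and 30 mm high with pin holes in its top, 14 g, loose, standing on end on the bench; half-way up, z up. It may be let fall into the jar from its mouth and may come to rest in any attitude. Keep clear of the tall white dispenser behind the nest (its front about 0.67 m from the robot) on the way.
- dropper: Small dropper bottle, 27 mm in diameter, 66 mm high, loose bystander. Origin at the centre of its underside. It and the capsule may have changed places.
- amber_bottle: Amber bottle with a black cap, 44 mm in diameter, 92 mm high, loose bystander. Origin at the centre of its underside.
- bench_timer: Bench timer lying on its back, 60 x 66 x 19 mm, loose bystander. Origin at the centre of its underside.
There are look-alikes about, which are no part of the job. There is more than one size of the part that bears cap_center; the job needs the middle-sized.

How it is judged:
On the way, in this order (a step that is already met when the one before it is completed fails the run):
1. the cap, still on the jar, has been turned out of its lock (distance between cap_lug and lock_a above 0.01 m and distance between cap_lug and lock_b above 0.01 m and distance between cap_lug and lock_c above 0.01 m and horizontal distance between cap_center and jar_mouth below 0.008 m and z of cap_center in the frame of jar below 0.11 m), for 0.05 s.
2. the cap stands rim down on the bench, let go, clear of the jar (height (world z) of cap_center below 0.018 m and angle between cap_center's own z axis and vertical below 0.1 rad and horizontal distance between cap_center and jar_mouth above 0.07 m and contact force between the fingers and cap below 0.2 N), for 0.2 s.
3. the capsule lies in the jar, let go (horizontal distance between capsule_center and jar_mouth below 0.03 m and z of capsule_center in the frame of jar between 0.005 and 0.06 m and contact force between the fingers and capsule below 0.2 N), for 0.2 s.
At the end, for the whole second after the job is handed in: The cap is back on the jar and locked (a cap lug within 4 mm of one of the lock points, cap level with the jar within 0.08 rad), the capsule is inside the jar, the jar stands upright (0.06 rad) on its nest's floor (within 3 mm), and everything is let go and at rest ((distance between cap_lug and lock_a below 0.004 m or distance between cap_lug and lock_b below 0.004 m or distance between cap_lug and lock_c below 0.004 m) and angle between the z axis of cap_center and the z axis of jar_mouth, either way round below 0.08 rad and horizontal distance between capsule_center and jar_mouth below 0.03 m and z of capsule_center in the frame of jar between 0.005 and 0.06 m and z of jar_mouth in the frame of nest below 0.111 m and angle between jar_mouth's own z axis and vertical below 0.06 rad and velocity of joint liner below 0.01 m/s and linear speed of each of cap, jar below 0.02 m/s); the robot touches nothing.
It fails at once if the jar is lifted out of its nest or tipped (z of jar_mouth in the frame of nest above 0.123 m or angle between jar_mouth's own z axis and vertical above 0.25 rad).
It fails at once if the small dropper bottle is moved more than 3 cm (distance of dropper from where it was at the start of the episode above 0.03 m).
It fails at once if the amber bottle is moved more than 3 cm (distance of amber_bottle from where it was at the start of the episode above 0.03 m).
It fails at once if the timer is moved more than 3 cm (distance of bench_timer from where it was at the start of the episode above 0.03 m).
It also fails if it takes over 72 s, if anything falls off the work surface, if the arm or the gripper's body presses on something with over 40 N, if the wrist force passes 120 N, or if a joint passes its speed limit or range.

## Working session

There is one attempt and no reset: what is moved stays moved. The work goes in short steps, Python scripts to look and compute and a tool call to move; the robot and the scene stay as the last step left them, time stands still between calls to the robot, and variables do not carry over. Pictures are saved under pics/ and viewed, and the job is handed in when it is done.

Besides the shell and the picture viewer there is one more tool, called after "Emit:" in YAML: its name, and indented under it one key for each argument. carry_out: Moves the arm, as the interface text tells. Its arguments: {"type":"object","properties":{"jaw":{"type":"array"},"xyz":{"type":"array"},"turn":{"type":"array"},"newtons":{"type":"number"}},"required":["jaw","xyz","turn"]}

```bash
ls; mkdir -p pics; python3 - <<'E'
from workcell import bot
import cv2
print(bot.state())
for n in ["side","top","wrist"]:
    d=bot.get_image(n)
    cv2.imwrite(f"pics/{n}0.png",d["image"][:,:,::-1])
    print(n,{k:v for k,v in d.items() if k!="image"})
E
```

```text
pics
{'t': 0.0, 'q': array([ 1.07819397e+00,  1.16450118e-01,  1.44225779e+00, -1.15928009e-05,
        1.58396887e+00, -3.78060316e-02]), 'joint_vel': array([-4.10882971e-04,  2.17963085e-03,  6.96221692e-04,  4.85597112e-04,
       -5.33547257e-05,  8.15158992e-04]), 'joint_efforts': array([ 1.85107115e-05, -7.21322680e+01, -6.22570467e+01,  7.78939691e-02,
        2.40757351e-02, -1.00992602e-04]), 'position': array([0.2964356 , 0.60620645, 0.217934  ]), 'tcp_rot': array([-1.36484930e-04,  2.25443472e-01,  9.74256099e-01, -5.24631430e-04]), 'force': array([-0.38121622,  0.01989902,  0.39289913]), 'wrist_torque': array([ 0.01521701, -0.01585736,  0.0057104 ]), 'gripper_width': 0.09303545141525818}
side {'mtx': array([[360.68771452,   0.        , 252.3879668 ],
       [  0.        , 360.68771452, 189.58875293],
       [  0.        ,   0.        ,   1.        ]]), 'rvec': array([ 0.00477026,  2.87030334, -1.24661479]), 'tvec': array([0.54194701, 0.02756246, 0.9329325 ])}
top {'mtx': array([[493.85789644,   0.        , 252.70508805],
       [  0.        , 493.85789644, 186.67260191],
       [  0.        ,   0.        ,   1.        ]]), 'rvec': array([ 2.16623557, -2.13060094,  0.15301207]), 'tvec': array([0.03818892, 0.54652056, 1.24338882])}
wrist {'mtx': array([[270.83427504,   0.        , 257.6996578 ],
       [  0.        , 270.83427504, 188.29567751],
       [  0.        ,   0.        ,   1.        ]]), 'T_tool_cam': array([[ 1.50227638e-03, -9.53881867e-01, -3.00178491e-01,
         8.43552184e-02],
       [ 9.99998677e-01,  1.62006786e-03, -1.43511182e-04,
        -8.13599158e-04],
       [ 6.23202240e-04, -3.00177878e-01,  9.53883040e-01,
        -1.65893636e-01],
       [ 0.00000000e+00,  0.00000000e+00,  0.00000000e+00,
         1.00000000e+00]])}
```

View pics/side0.png

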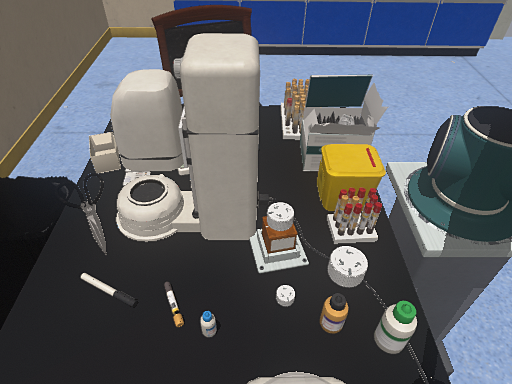

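View pics/top0.png

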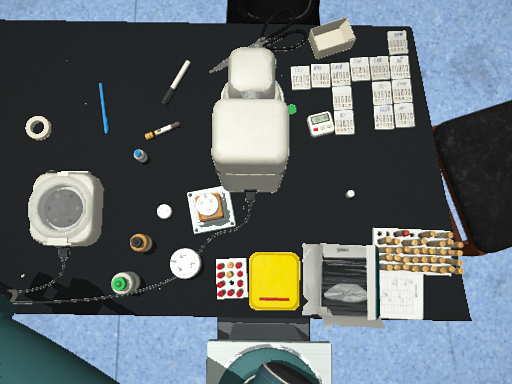

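View pics/wrist0.png

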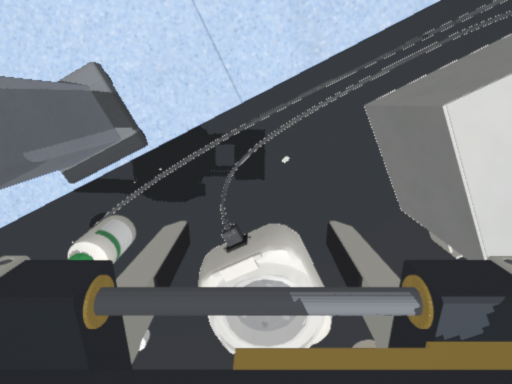

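```bash
cat > h.py <<'E'
import numpy as np, cv2
from scipy.spatial.transform import Rotation as R
def load(n,bot):
    d=bot.get_image(n); return d
def ray(d,u,v):
    Rm=cv2.Rodrigues(np.array(d["rvec"]))[0]; c=-Rm.T@d["tvec"]
    r=Rm.T@np.linalg.inv(d["mtx"])@np.array([u,v,1.]); return c,r
def onz(d,u,v,z):
    c,r=ray(d,u,v); return c+r*(z-c[2])/r[2]
def proj(d,p):
    return cv2.projectPoints(np.array([p],float),d["rvec"],d["tvec"],d["mtx"],None)[0].ravel()
def wr(st,d):
    q=st["tcp_rot"]; Rt=R.from_quat([q[1],q[2],q[3],q[0]]).as_matrix()
    T=np.eye(4);T[:3,:3]=Rt;T[:3,3]=st["position"]
    M=np.linalg.inv(T@d["T_tool_cam"])
    return dict(mtx=d["mtx"],rvec=cv2.Rodrigues(M[:3,:3])[0].ravel(),tvec=M[:3,3],image=d["image"])
def tri(d1,p1,d2,p2):
    A=[];b=[]
    for d,p in((d1,p1),(d2,p2)):
        c,r=ray(d,*p);r=r/np.linalg.norm(r);P=np.eye(3)-np.outer(r,r);A.append(P);b.append(P@c)
    return np.linalg.lstsq(np.vstack(A),np.hstack(b),rcond=None)[0]
def crop(d,u,v,w,h,s,fn):
    im=d["image"][v:v+h,u:u+w,::-1]; cv2.imwrite(fn,cv2.resize(im,None,fx=s,fy=s,interpolation=cv2.INTER_CUBIC))
E
python3 - <<'E'
from h import *
from workcell import bot
d=bot.get_image("top"); s=bot.get_image("side")
crop(d,150,170,120,110,6,"pics/topjar.png")
crop(d,330,170,50,50,8,"pics/topcap.png")
crop(s,230,180,150,110,5,"pics/sidejar.png")
for n,p,z in [("cap",(207,206),.12),("nest",(210,210),0.008),("whitecyl",(350,194),.03),("dropper",(141,156),.06),("small",(164,211),.03),("big",(185,263),.03),("amber",(138,241),.09),("timer",(320,123),.019)]:
    print(n,onz(d,*p,z))
for n,p,z in [("cap",(281,212),.124),("dropper",(208,313),.066),("small",(286,292),.03),]:
    print(n,onz(s,*p,z))
print(proj(s,onz(d,350,194,.015)))
E
```

```text
cap [0.48523558 0.15683899 0.12      ]
nest [0.48608063 0.15897982 0.008     ]
whitecyl [ 0.5319812  -0.20689287  0.03      ]
dropper [0.61769547 0.33602613 0.06      ]
small [0.47944757 0.27631833 0.03      ]
big [0.34706033 0.2170886  0.03      ]
amber [0.39929826 0.32616973 0.09      ]
timer [ 0.72436776 -0.1306461   0.019     ]
cap [0.48691507 0.15988756 0.124     ]
dropper [0.62247759 0.34644413 0.066     ]
small [0.47932899 0.28394882 0.03      ]
[254.61034497 146.49245768]
```

View pics/topjar.png

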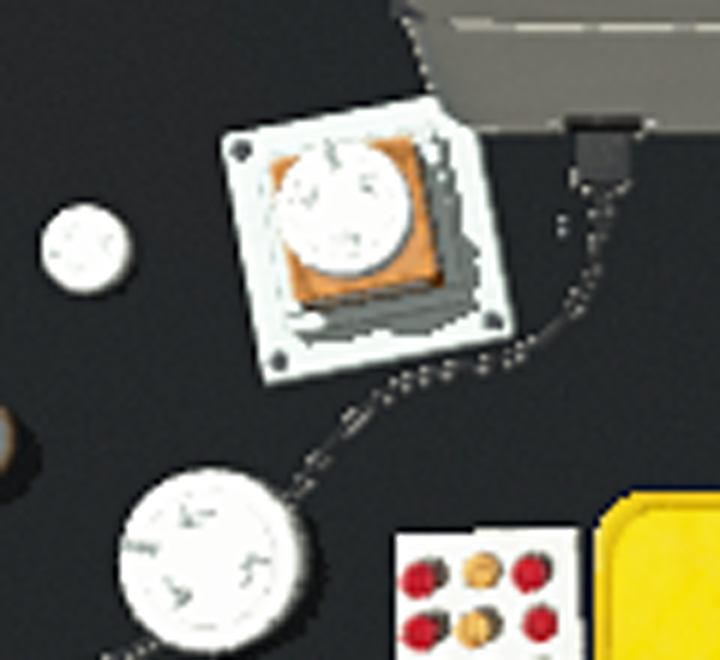

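View pics/topcap.png

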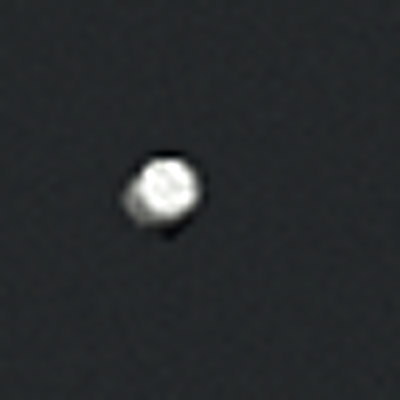

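View pics/sidejar.png

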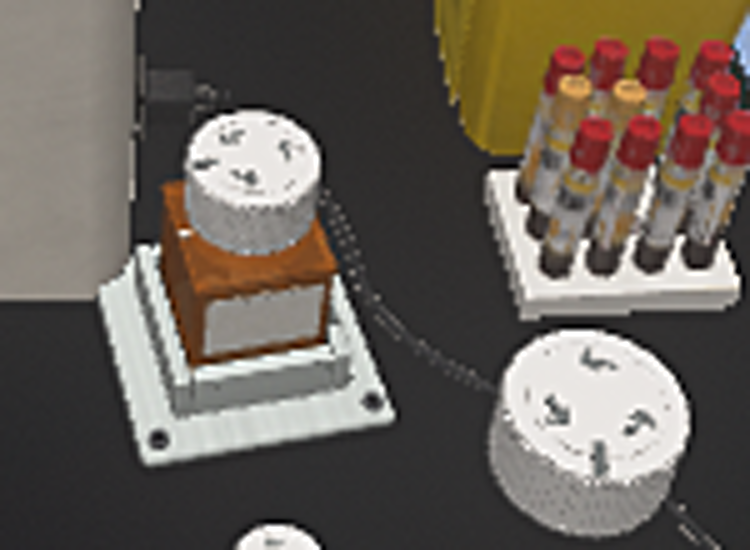

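```bash
cat >> h.py <<'E'
def delta(st,target):
    q=st["tcp_rot"]; Rt=R.from_quat([q[1],q[2],q[3],q[0]]).as_matrix()
    x=Rt[:,0]
    print("t %.2f pos"%st["t"],st["position"].round(4),"xang %.2f"%np.degrees(np.arctan2(x[1],x[0])),"tilt %.2f"%np.degrees(np.arccos(-Rt[2,2])),"F",st["force"].round(2),"w %.4f"%st["gripper_width"],"q6 %.2f"%st["q"][5])
    if target is not None: print("tool mm",(Rt.T@(np.array(target)-st["position"])*1000).round(1))
E
python3 - <<'E'
from h import *
from workcell import bot
st=bot.state(); delta(st,(.487,.158,.23))
d=bot.get_image("top"); s=bot.get_image("side")
for im,(u,v,w,h) in ((d,(190,185,40,45)),(s,(262,198,40,40)),(d,(340,185,20,20))):
    c=im["image"][v:v+h,u:u+w].astype(int)
    m=((c.min(2)>190)).astype(np.uint8)
    n,l,stt,ce=cv2.connectedComponentsWithStats(m)
    for i in range(1,n):
        if stt[i,4]>15: print(stt[i]+np.array([u,v,0,0,0]),ce[i]+[u,v])
for n,p in (("holes",None),):
    H=[onz(d,150+a/6,170+b/6,.008) for a,b in ((242,150),(279,361),(493,320))]
    print(np.round(H,4))
E
```

```text
t 0.25 pos [0.2965 0.6063 0.2183] xang 153.94 tilt 0.03 F [0.47 0.01 0.64] w 0.0931 q6 -0.04
tool mm [-368.1 -319.1  -11.5]
[190 186  40  44 962] [206.62474012 205.95114345]
[268 202  26  19 336] [280.6875     211.52678571]
[347 190   7   7  34] [350.35294118 192.91176471]
[[0.5251 0.2123 0.008 ]
 [0.4324 0.1929 0.008 ]
 [0.4519 0.0997 0.008 ]]
```

Emit:
carry_out:
  jaw: [-1,-1,-1,-1,-1,-1,-1,-1,-1,-1]
  xyz:
    - [-37,-32,-11]
    - [-74,-64,-11]
    - [-110,-96,-11]
    - [-147,-128,-11]
    - [-184,-160,-11]
    - [-221,-191,-11]
    - [-258,-223,-11]
    - [-294,-255,-11]
    - [-331,-287,-11]
    - [-368,-319,-11]
  turn:
    - [0,0,0]
    - [0,0,0]
    - [0,0,0]
    - [0,0,0]
    - [0,0,0]
    - [0,0,0]
    - [0,0,0]
    - [0,0,0]
    - [0,0,0]
    - [0,0,0]
  newtons: 40

```text
t: 1.35
position: [0.4873, 0.1562, 0.23]
tcp_rot: [0.0, 0.225, 0.974, 0.0]
force: [0.4, 0.9, -0.2]
gripper_width: 0.093
```

Emit:
carry_out:
  jaw: [-1,-1]
  xyz:
    - [0,0,0]
    - [0,0,0]
  turn:
    - [0,0,0]
    - [0,0,0]

```text
t: 1.55
position: [0.4872, 0.1574, 0.2297]
tcp_rot: [-0.0, 0.227, 0.974, 0.0]
force: [-0.4, 0.7, 0.3]
gripper_width: 0.0929
```

```bash
python3 - <<'E'
from h import *
from workcell import bot
st=bot.state(); delta(st,(.488,.157,.23))
d=bot.get_image("wrist"); w=wr(st,d); np.savez("w1.npz",**w)
cv2.imwrite("pics/wrist1.png",d["image"][:,:,::-1])
print(proj(w,(.488,.157,.1236)),proj(w,(.488,.157,.008)))
E
```

```text
t 1.55 pos [0.4872 0.1574 0.2297] xang 153.80 tilt 0.01 F [-0.41  0.7   0.29] w 0.0929 q6 -0.85
tool mm [-0.9  0.  -0.3]
[258.50244603 187.96818172] [258.31326906 164.29337531]
```

View pics/wrist1.png

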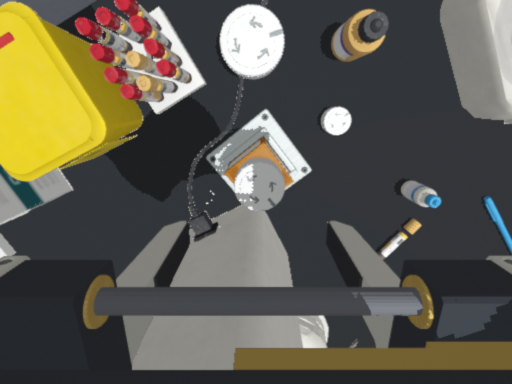

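```bash
python3 - <<'E'
from h import *
w=dict(np.load("w1.npz"))
crop(w,200,100,120,130,6,"pics/w1c.png")
def C(u,v):return (200+u/6,100+v/6)
E
```

```text
(no output)
```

View pics/w1c.png

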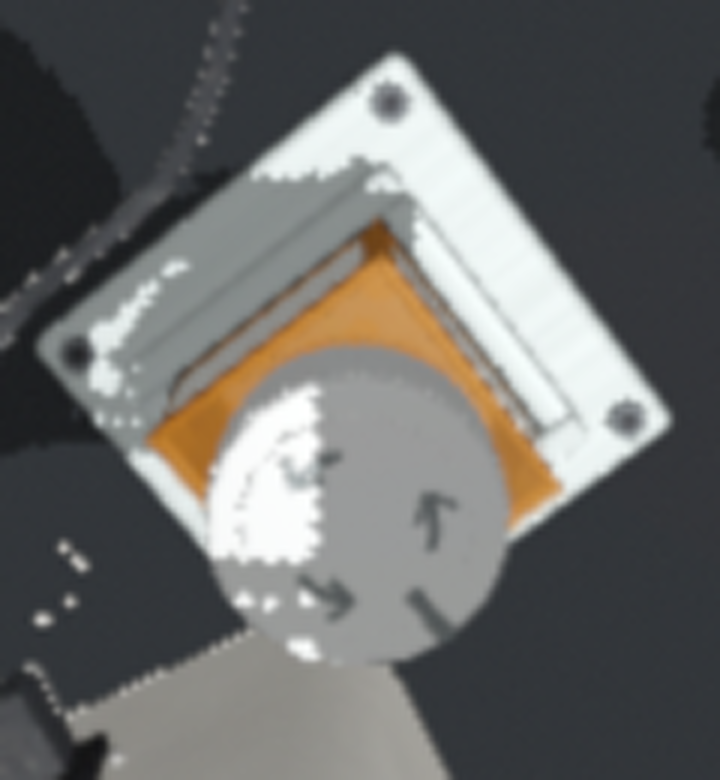

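```bash
python3 - <<'E'
from h import *
w=dict(np.load("w1.npz"))
C=lambda u,v:(200+u/6-.42,100+v/6-.42)
cc=onz(w,*C(358.5,514),.1236);print("cap",cc)
for p in((207,514),(510,514),(358,664),(358,365)): print(onz(w,*C(*p),.1236)-cc)
H=np.array([onz(w,*C(*p),.008) for p in((78,353),(390,102),(627,417))]);print(H,(H[0]+H[2])/2)
a=H[1]-H[0];b=H[1]-H[2];print(np.degrees(np.arctan2(a[1],a[0])),np.degrees(np.arctan2(b[1],b[0])))
p=onz(w,*C(432,615),.1236)-cc;print("ptr",np.degrees(np.arctan2(p[1],p[0])))
E
```

```text
cap [0.48569429 0.15909389 0.1236    ]
[-0.01165482 -0.02378806  0.        ]
[0.01165382 0.02378603 0.        ]
[ 0.02531639 -0.01245129  0.        ]
[-0.02381229  0.01152276  0.        ]
[[0.45101073 0.10127234 0.008     ]
 [0.43128594 0.19440982 0.008     ]
 [0.52398363 0.21415769 0.008     ]] [0.48749718 0.15771501 0.008     ]
101.95750098859249 -167.97376510535207
ptr 8.825037731811976
```

Emit:
carry_out:
  jaw: [-1,-1,-1,-1,-1,-1]
  xyz:
    - [1,0,35]
    - [1,0,75]
    - [1,0,105]
    - [1,0,125]
    - [1,0,132]
    - [1,0,132]
  turn:
    - [0,0,0]
    - [0,0,0]
    - [0,0,0]
    - [0,0,0]
    - [0,0,0]
    - [0,0,0]

```text
t: 2.2
position: [0.4855, 0.1596, 0.0973]
tcp_rot: [-0.001, 0.225, 0.974, -0.0]
force: [0.2, -0.3, -0.1]
gripper_width: 0.0927
```

Emit:
carry_out:
  jaw: [0.3,0.3,0.6,0.6,0.6,0.6,0.6]
  xyz:
    - [0,0,0]
    - [0,0,0]
    - [0,0,0]
    - [0,0,0]
    - [0,0,0]
    - [0,0,0]
    - [0,0,0]
  turn:
    - [0,0,0]
    - [0,0,0]
    - [0,0,0]
    - [0,0,0]
    - [0,0,0]
    - [0,0,0]
    - [0,0,0]
  newtons: 35

```text
t: 2.9
position: [0.4863, 0.1587, 0.0979]
tcp_rot: [0.0, 0.225, 0.974, 0.0]
force: [1.4, 2.0, 2.2]
gripper_width: 0.055
```

```bash
python3 - <<'E'
from h import *
from workcell import bot
st=bot.state(); delta(st,(.4865,.158,.0965));print(st["wrist_torque"])
s=bot.get_image("side"); crop(s,210,150,140,130,5,"pics/s2.png")
E
```

```text
t 2.90 pos [0.4863 0.1587 0.0979] xang 153.94 tilt 0.04 F [1.43 1.98 2.23] w 0.0550 q6 -0.85
tool mm [-0.5 -0.6  1.4]
[ 0.45634508 -0.27943421  0.03435569]
```

View pics/s2.png

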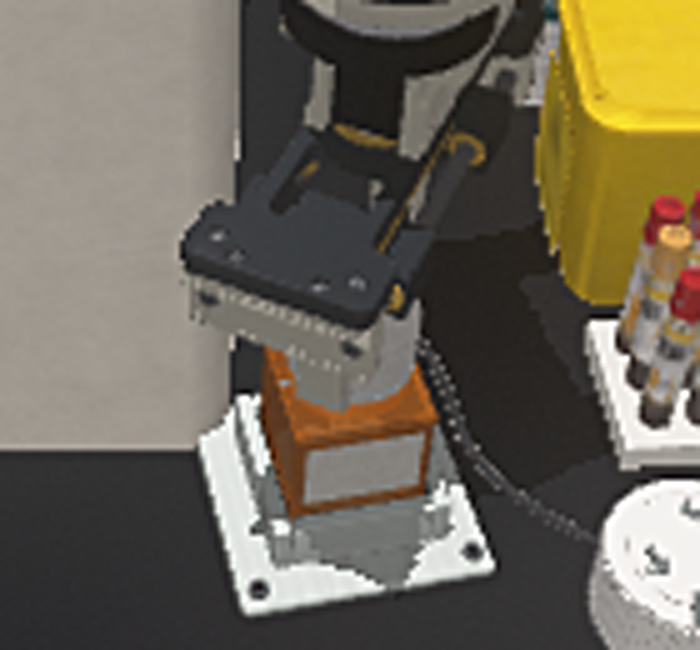

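Emit:
carry_out:
  jaw: [0.6,0.6,0.6,0.6]
  xyz:
    - [0,0,2]
    - [0,0,4]
    - [0,0,5]
    - [0,0,5]
  turn:
    - [0,0,0]
    - [0,0,0]
    - [0,0,0]
    - [0,0,0]

```text
t: 3.35
position: [0.4865, 0.1589, 0.0932]
tcp_rot: [0.001, 0.225, 0.974, 0.0]
force: [1.3, 3.4, 9.1]
gripper_width: 0.0546
```

Emit:
carry_out:
  jaw: [0.6,0.6,0.6,0.6,0.6,0.6,0.6,0.6,0.6,0.6]
  xyz:
    - [0,0,0]
    - [0,0,0]
    - [0,0,0]
    - [0,0,0]
    - [0,0,0]
    - [0,0,0]
    - [0,0,0]
    - [0,0,0]
    - [0,0,0]
    - [0,0,0]
  turn:
    - [0,0,-0.12]
    - [0,0,-0.24]
    - [0,0,-0.36]
    - [0,0,-0.48]
    - [0,0,-0.6]
    - [0,0,-0.72]
    - [0,0,-0.84]
    - [0,0,-0.96]
    - [0,0,-1.08]
    - [0,0,-1.08]

```text
t: 4.35
position: [0.4864, 0.1585, 0.0932]
tcp_rot: [0.0, -0.31, 0.951, -0.0]
force: [-0.3, -0.4, 8.7]
gripper_width: 0.0546
```

```bash
python3 - <<'E'
from h import *
from workcell import bot
st=bot.state(); delta(st,None);print(st["wrist_torque"])
s=bot.get_image("side"); crop(s,210,150,140,130,5,"pics/s3.png")
s=bot.get_image("wrist"); cv2.imwrite("pics/w3.png",s["image"][:,:,::-1])
E
```

```text
t 4.35 pos [0.4864 0.1585 0.0932] xang -143.92 tilt 0.06 F [-0.25 -0.44  8.69] w 0.0546 q6 -1.94
[ 0.08119675 -0.00178599  0.06746454]
```

View pics/s3.png

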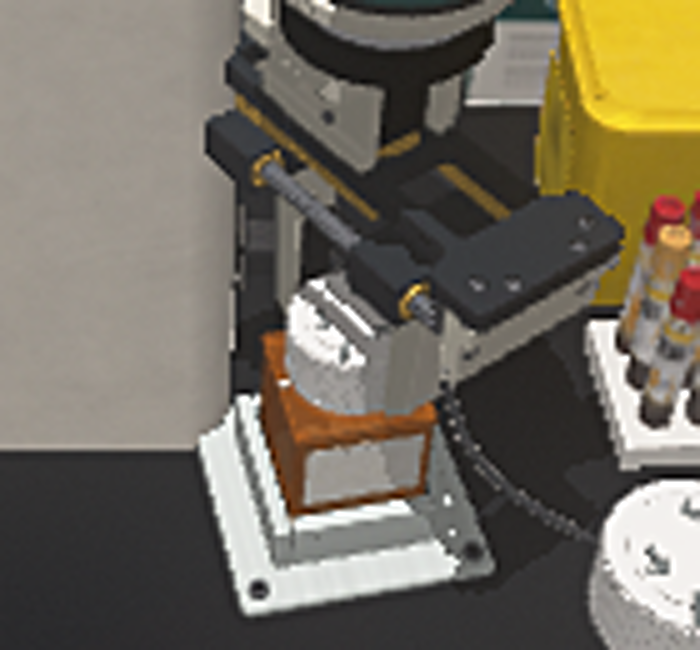

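View pics/w3.png

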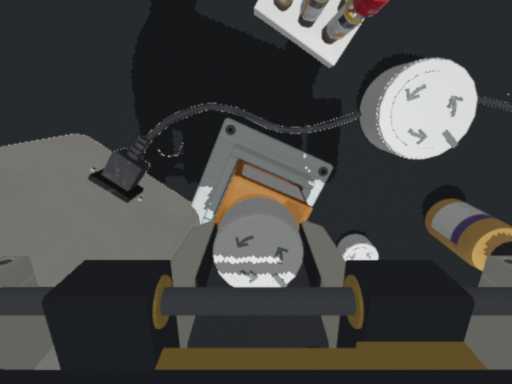

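Emit:
carry_out:
  jaw: [0.6,0.6,0.6,0.6,0.6,0.6]
  xyz:
    - [0,0,-3]
    - [0,0,-7]
    - [0,0,-11]
    - [0,0,-15]
    - [0,0,-16]
    - [0,0,-16]
  turn:
    - [0,0,0]
    - [0,0,0]
    - [0,0,0]
    - [0,0,0]
    - [0,0,0]
    - [0,0,0]

```text
t: 5.05
position: [0.486, 0.1586, 0.1086]
tcp_rot: [-0.0, -0.308, 0.952, -0.0]
force: [-0.1, -0.1, -0.6]
gripper_width: 0.0552
```

```bash
python3 - <<'E'
from h import *
from workcell import bot
st=bot.state(); delta(st,None);print(st["wrist_torque"])
s=bot.get_image("side"); crop(s,210,150,140,130,5,"pics/s4.png")
E
```

```text
t 5.05 pos [0.486  0.1586 0.1086] xang -144.18 tilt 0.01 F [-0.07 -0.09 -0.62] w 0.0552 q6 -1.93
[ 0.08949157  0.02445359 -0.01950022]
```

View pics/s4.png

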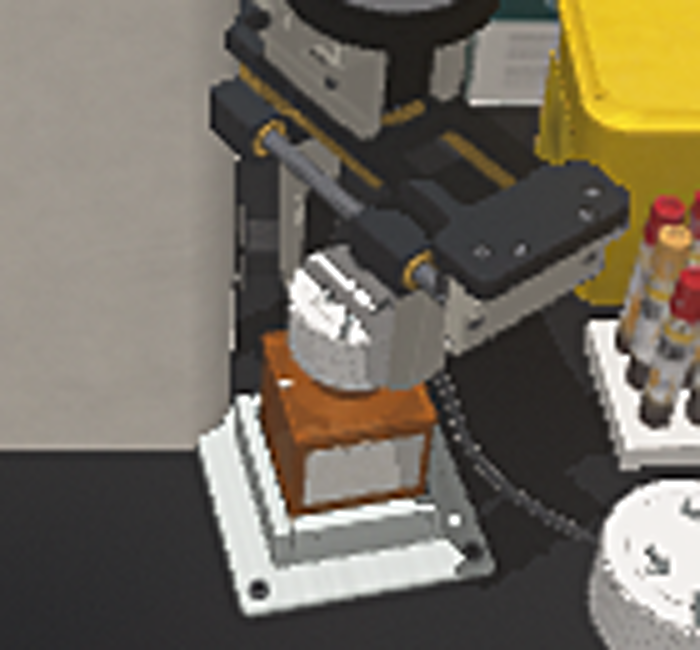

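```bash
python3 - <<'E'
from h import *
from workcell import bot
st=bot.state(); delta(st,(.506,-.072,.165))
E
```

```text
t 5.10 pos [0.486  0.1586 0.1085] xang -144.18 tilt 0.02 F [-0.03 -0.15  0.15] w 0.0544 q6 -1.93
tool mm [ 118.7 -198.7  -56.5]
```

Emit:
carry_out:
  jaw: [0.6,0.6,0.6,0.6,0.6,0.6,0.6,0.6,0.6,0.6]
  xyz:
    - [0,0,-20]
    - [0,0,-45]
    - [6,-10,-56]
    - [23,-39,-56]
    - [45,-75,-56]
    - [66,-111,-56]
    - [88,-147,-56]
    - [107,-179,-56]
    - [119,-199,-56]
    - [119,-199,-56]
  turn:
    - [0,0,0]
    - [0,0,0]
    - [0,0,0]
    - [0,0,0]
    - [0,0,0]
    - [0,0,0]
    - [0,0,0]
    - [0,0,0]
    - [0,0,0]
    - [0,0,0]

```text
t: 6.1
position: [0.5057, -0.0755, 0.1639]
tcp_rot: [-0.0, -0.306, 0.952, -0.0]
force: [0.1, 0.2, -0.3]
gripper_width: 0.0548
```

Emit:
carry_out:
  jaw: [0.6,0.6,0.6,0.6,0.6,0.6,0.6,0.6]
  xyz:
    - [0,0,0]
    - [0,0,35]
    - [0,0,75]
    - [0,0,110]
    - [0,0,135]
    - [0,0,148]
    - [0,0,154]
    - [0,0,154]
  turn:
    - [0,0,0]
    - [0,0,0]
    - [0,0,0]
    - [0,0,0]
    - [0,0,0]
    - [0,0,0]
    - [0,0,0]
    - [0,0,0]

```text
t: 6.9
position: [0.5062, -0.0721, 0.0108]
tcp_rot: [-0.0, -0.308, 0.951, 0.0]
force: [-0.2, -0.5, -0.5]
gripper_width: 0.0547
```

```bash
python3 - <<'E'
from h import *
from workcell import bot
st=bot.state(); delta(st,(.506,-.072,.005))
s=bot.get_image("side"); crop(s,190,130,170,120,4,"pics/s5.png")
E
```

```text
t 6.90 pos [ 0.5062 -0.0721  0.0108] xang -144.15 tilt 0.01 F [-0.23 -0.49 -0.46] w 0.0547 q6 -2.39
tool mm [0.1 0.2 5.8]
```

View pics/s5.png

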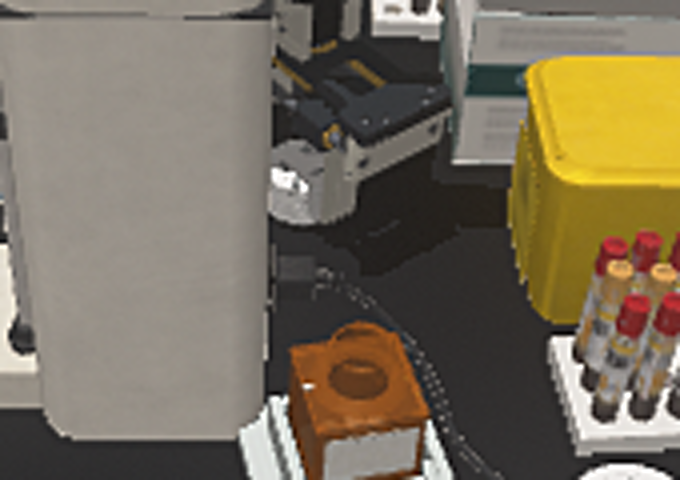

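Emit:
carry_out:
  jaw: [0.6,0.6,0.6,0.6]
  xyz:
    - [0,0,2]
    - [0,0,4]
    - [0,0,6]
    - [0,0,6]
  turn:
    - [0,0,0]
    - [0,0,0]
    - [0,0,0]
    - [0,0,0]

```text
t: 7.35
position: [0.506, -0.0724, 0.0046]
tcp_rot: [0.0, -0.308, 0.952, -0.0]
force: [-0.5, 0.2, -0.1]
gripper_width: 0.0547
```

Emit:
carry_out:
  jaw: [0.6,0.6,0.6]
  xyz:
    - [0,0,0.5]
    - [0,0,1]
    - [0,0,1]
  turn:
    - [0,0,0]
    - [0,0,0]
    - [0,0,0]

```text
t: 7.65
position: [0.5061, -0.0724, 0.0041]
tcp_rot: [-0.0, -0.308, 0.952, -0.0]
force: [-3.3, 0.1, 6.0]
gripper_width: 0.0551
```

Emit:
carry_out:
  jaw: [0.3,0.0,-0.4,-0.4,-0.4,-0.4,-0.4]
  xyz:
    - [0,0,0]
    - [0,0,0]
    - [0,0,0]
    - [0,0,0]
    - [0,0,0]
    - [0,0,0]
    - [0,0,0]
  turn:
    - [0,0,0]
    - [0,0,0]
    - [0,0,0]
    - [0,0,0]
    - [0,0,0]
    - [0,0,0]
    - [0,0,0]

```text
t: 8.35
position: [0.5061, -0.0724, 0.0036]
tcp_rot: [-0.0, -0.308, 0.952, 0.0]
force: [-0.1, 0.4, 0.2]
gripper_width: 0.0648
```

```bash
python3 - <<'E'
from h import *
from workcell import bot
st=bot.state(); delta(st,(.532,-.207,.2)); np.save("place.npy",st["position"])
d=bot.get_image("top")
crop(d,255,160,120,90,6,"pics/t6.png")
for p in ((351,193.1),(350.4,192.9)): print(onz(d,*p,.03))
E
```

```text
t 8.35 pos [ 0.5061 -0.0724  0.0036] xang -144.18 tilt 0.00 F [-0.15  0.38  0.16] w 0.0648 q6 -2.39
tool mm [  57.7 -124.3 -196.4]
[ 0.53439313 -0.20953023  0.03      ]
[ 0.53489343 -0.20796991  0.03      ]
```

View pics/t6.png

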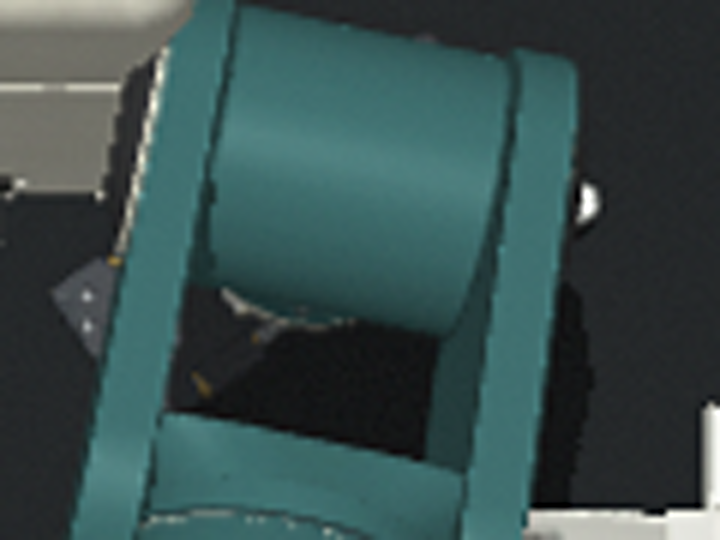

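Emit:
carry_out:
  jaw: [-0.4,-0.4,-0.4,-0.4,-0.4,-0.4,-0.4,-0.4,-0.4,-0.4]
  xyz:
    - [0,0,-10]
    - [0,0,-30]
    - [0,0,-70]
    - [0,0,-110]
    - [0,0,-146]
    - [14,-32,-146]
    - [29,-63,-146]
    - [43,-95,-146]
    - [57,-126,-146]
    - [57,-126,-146]
  turn:
    - [0,0,0]
    - [0,0,0]
    - [0,0,0]
    - [0,0,0]
    - [0,0,0]
    - [0,0,0]
    - [0,0,0]
    - [0,0,0]
    - [0,0,0]
    - [0,0,0]

```text
t: 9.4
position: [0.5338, -0.2109, 0.1501]
tcp_rot: [-0.0, -0.306, 0.952, -0.0]
force: [-0.4, 0.6, 0.2]
gripper_width: 0.0652
```

```bash
python3 - <<'E'
from h import *
from workcell import bot
st=bot.state(); delta(st,(.5344,-.209,.01))
d=bot.get_image("wrist"); w=wr(st,d); np.savez("w2.npz",**w)
cv2.imwrite("pics/wrist7.png",d["image"][:,:,::-1])
print(proj(w,(.5344,-.209,.03)),proj(w,(.506,-.072,.03)))
E
```

```text
t 9.40 pos [ 0.5338 -0.2109  0.1501] xang -144.32 tilt 0.04 F [-0.38  0.64  0.22] w 0.0652 q6 -2.61
tool mm [ -1.7   1.3 140.1]
[258.94584729 185.54237016] [368.48907824 232.41122058]
```

View pics/wrist7.png

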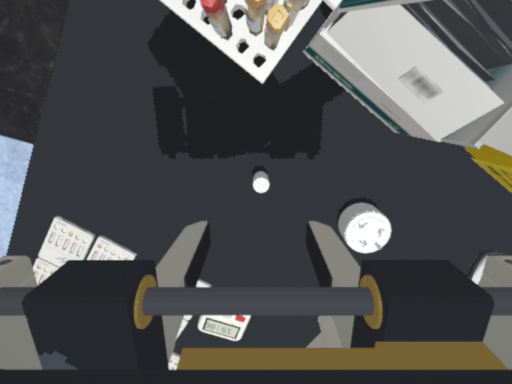

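```bash
python3 - <<'E'
from h import *
w=dict(np.load("w2.npz"))
crop(w,235,155,50,50,12,"pics/w7c.png")
E
```

```text
(no output)
```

View pics/w7c.png

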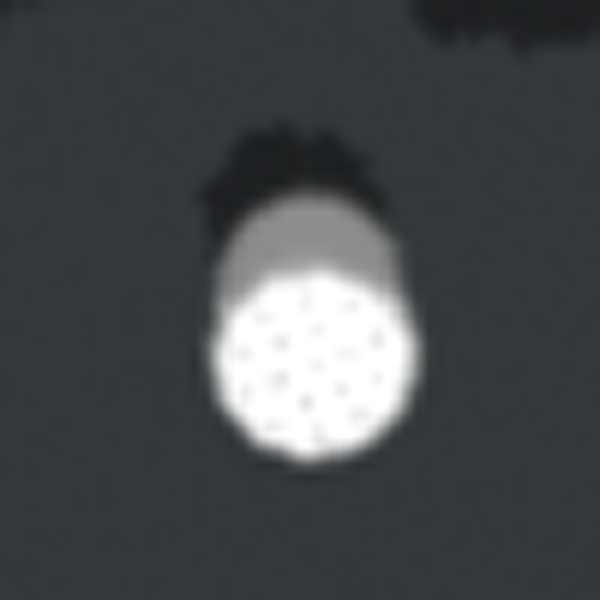

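```bash
python3 - <<'E'
from h import *
from workcell import bot
w=dict(np.load("w2.npz"))
c=onz(w,260.7,184.7,.03);print(c, onz(w,260.7-8.6,184.7,.03)-c)
st=bot.state();c[2]=.009;delta(st,c)
E
```

```text
[ 0.53248323 -0.20799944  0.03      ] [ 0.00554278 -0.00768986  0.        ]
t 9.45 pos [ 0.5335 -0.2093  0.15  ] xang -144.30 tilt 0.01 F [-0.16  0.54 -0.41] w 0.0652 q6 -2.61
tool mm [1.00e-01 1.70e+00 1.41e+02]
```

Emit:
carry_out:
  jaw: [-0.4,-0.4,-0.4,-0.4,-0.4,-0.4]
  xyz:
    - [0,2,40]
    - [0,2,80]
    - [0,2,115]
    - [0,2,135]
    - [0,2,141]
    - [0,2,141]
  turn:
    - [0,0,0]
    - [0,0,0]
    - [0,0,0]
    - [0,0,0]
    - [0,0,0]
    - [0,0,0]

```text
t: 10.05
position: [0.5323, -0.2057, 0.0088]
tcp_rot: [-0.0, -0.308, 0.951, 0.0]
force: [0.4, 0.0, 0.7]
gripper_width: 0.0652
```

Emit:
carry_out:
  jaw: [0,0.3,0.5,0.7,0.8,0.9,0.9,0.9,0.9,0.9]
  xyz:
    - [0,0,0]
    - [0,0,0]
    - [0,0,0]
    - [0,0,0]
    - [0,0,0]
    - [0,0,0]
    - [0,0,0]
    - [0,0,0]
    - [0,0,0]
    - [0,0,0]
  turn:
    - [0,0,0]
    - [0,0,0]
    - [0,0,0]
    - [0,0,0]
    - [0,0,0]
    - [0,0,0]
    - [0,0,0]
    - [0,0,0]
    - [0,0,0]
    - [0,0,0]
  newtons: 10

```text
t: 11.05
position: [0.5324, -0.2063, 0.0087]
tcp_rot: [-0.0, -0.308, 0.952, -0.0]
force: [-1.0, -0.4, 1.3]
gripper_width: 0.0177
```

Emit:
carry_out:
  jaw: [0.9,0.9,0.9,0.9,0.9,0.9,0.9]
  xyz:
    - [0,0,0]
    - [0,0,-10]
    - [0,0,-50]
    - [0,0,-90]
    - [0,0,-130]
    - [0,0,-160]
    - [0,0,-160]
  turn:
    - [0,0,0]
    - [0,0,0]
    - [0,0,0]
    - [0,0,0]
    - [0,0,0]
    - [0,0,0]
    - [0,0,0]

```text
t: 11.75
position: [0.5338, -0.2069, 0.1742]
tcp_rot: [0.003, -0.308, 0.952, -0.002]
force: [1.4, -0.3, -0.3]
gripper_width: 0.0177
```

```bash
python3 - <<'E'
from h import *
from workcell import bot
st=bot.state(); delta(st,(.486,.158,.17))
d=bot.get_image("wrist"); 
cv2.imwrite("pics/wrist8.png",d["image"][:,:,::-1])
w=wr(st,d); print(proj(w,st["position"]))
E
```

```text
t 11.75 pos [ 0.5338 -0.2069  0.1742] xang -144.17 tilt 0.40 F [ 1.45 -0.34 -0.28] w 0.0177 q6 -2.61
tool mm [-174.8  323.9    2.9]
[257.72147883 234.43587811]
```

View pics/wrist8.png

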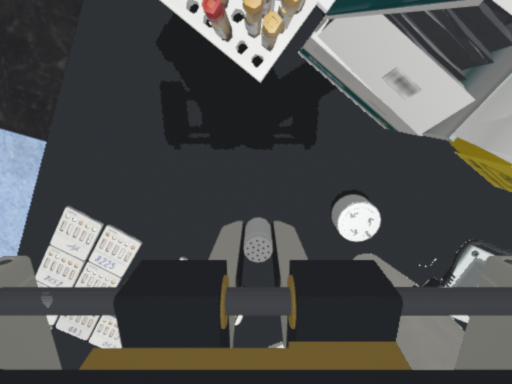

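Emit:
carry_out:
  jaw: [0.9,0.9,0.9,0.9,0.9,0.9,0.9,0.9,0.9,0.9]
  xyz:
    - [-17,32,0]
    - [-35,65,0]
    - [-54,100,0]
    - [-73,135,0]
    - [-92,170,0]
    - [-111,205,0]
    - [-130,240,0]
    - [-149,275,0]
    - [-165,305,0]
    - [-174,323,0]
  turn:
    - [0,0,0]
    - [0,0,0]
    - [0,0,0]
    - [0,0,0]
    - [0,0,0]
    - [0,0,0]
    - [0,0,0]
    - [0,0,0]
    - [0,0,0]
    - [0,0,0]

```text
t: 12.8
position: [0.4834, 0.1595, 0.1674]
tcp_rot: [-0.001, -0.308, 0.951, 0.0]
force: [-0.1, -0.8, -0.1]
gripper_width: 0.0178
```

Emit:
carry_out:
  jaw: [0.9,0.9,0.9]
  xyz:
    - [0,0,0]
    - [0,0,10]
    - [0,0,10]
  turn:
    - [0,0,0]
    - [0,0,0]
    - [0,0,0]

```text
t: 13.1
position: [0.4839, 0.1565, 0.1565]
tcp_rot: [-0.001, -0.307, 0.952, -0.0]
force: [-0.2, 0.1, 0.5]
gripper_width: 0.0178
```

```bash
python3 - <<'E'
from h import *
from workcell import bot
st=bot.state(); delta(st,(.4867,.158,.111))
d=bot.get_image("wrist"); 
cv2.imwrite("pics/wrist9.png",d["image"][:,:,::-1])
w=wr(st,d); np.savez("w9.npz",**w); print(proj(w,(.487,.158,.108)))
s=bot.get_image("side"); crop(s,210,150,140,130,5,"pics/s9.png")
E
```

```text
t 13.10 pos [0.4839 0.1565 0.1565] xang -144.22 tilt 0.15 F [-0.18  0.05  0.52] w 0.0178 q6 -1.93
tool mm [-3.3 -0.4 45.5]
[257.05980126 211.91811916]
```

View pics/wrist9.png

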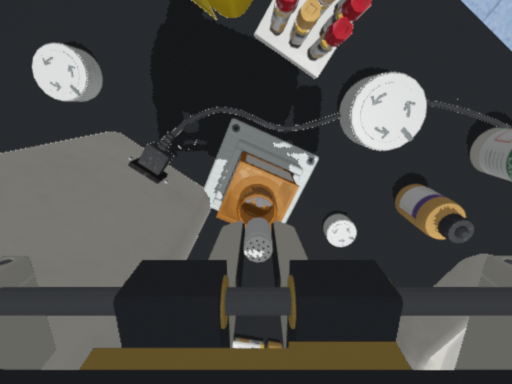

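View pics/s9.png

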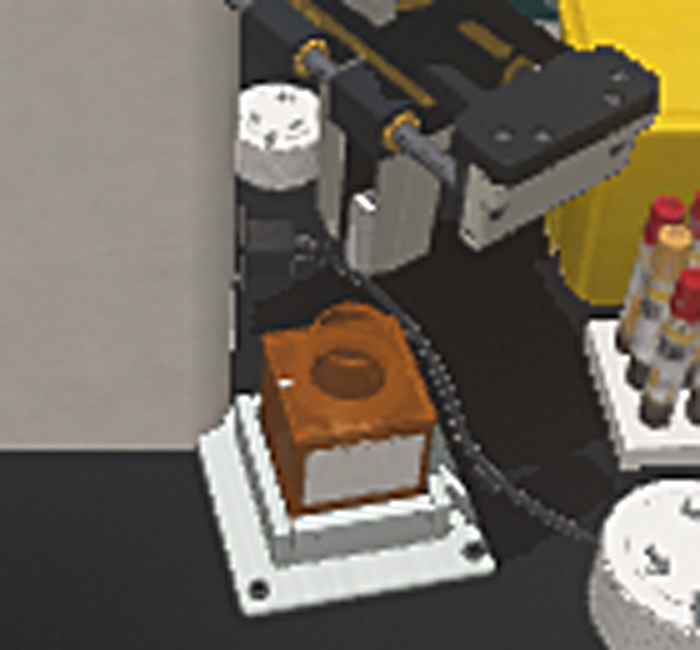

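Emit:
carry_out:
  jaw: [0.9,0.9,0.9,0.9,0.9]
  xyz:
    - [-4,0,8]
    - [-4,0,22]
    - [-4,0,36]
    - [-4,0,44]
    - [-4,0,44]
  turn:
    - [0,0,0]
    - [0,0,0]
    - [0,0,0]
    - [0,0,0]
    - [0,0,0]

```text
t: 13.7
position: [0.487, 0.1595, 0.1128]
tcp_rot: [-0.001, -0.308, 0.952, 0.0]
force: [-0.7, -0.4, 0.4]
gripper_width: 0.0178
```

```bash
python3 - <<'E'
from h import *
from workcell import bot
st=bot.state(); delta(st,(.4867,.158,.112))
s=bot.get_image("side"); crop(s,210,150,140,130,5,"pics/s10.png")
E
```

```text
t 13.70 pos [0.487  0.1595 0.1128] xang -144.18 tilt 0.15 F [-0.7  -0.41  0.4 ] w 0.0178 q6 -1.93
tool mm [ 1.1 -1.1  0.8]
```

View pics/s10.png

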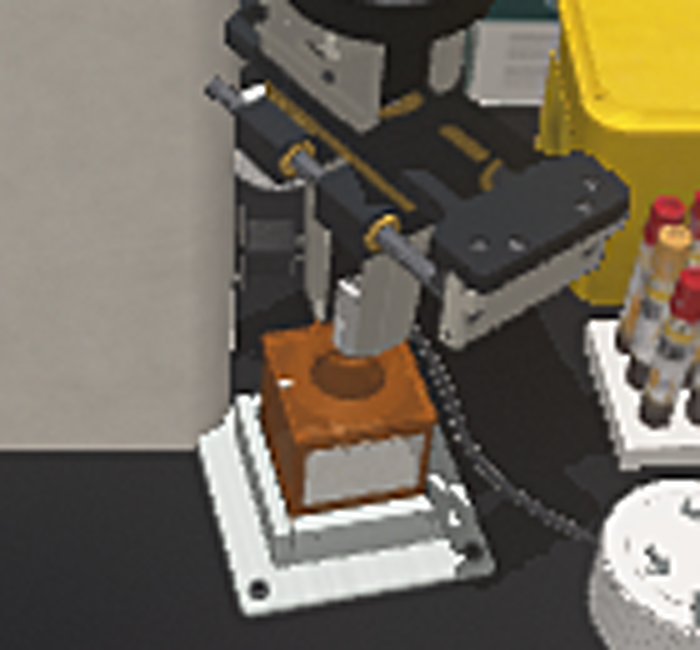

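Emit:
carry_out:
  jaw: [0.5,0.2,-0.1,-0.4,-0.4,-0.4,-0.4,-0.4]
  xyz:
    - [0,0,0]
    - [0,0,0]
    - [0,0,0]
    - [0,0,0]
    - [0,0,-30]
    - [0,0,-60]
    - [0,0,-80]
    - [0,0,-80]
  turn:
    - [0,0,0]
    - [0,0,0]
    - [0,0,0]
    - [0,0,0]
    - [0,0,0]
    - [0,0,0]
    - [0,0,0]
    - [0,0,0]

```text
t: 14.55
position: [0.4887, 0.16, 0.1978]
tcp_rot: [0.002, -0.308, 0.952, -0.0]
force: [-0.1, 0.3, 0.1]
gripper_width: 0.0647
```

```bash
python3 - <<'E'
from h import *
from workcell import bot
st=bot.state(); p=np.load("place.npy"); print(p); delta(st,(p[0],p[1],.15))
d=bot.get_image("wrist"); 
w=wr(st,d); np.savez("w11.npz",**w); print(proj(w,(.487,.158,.108)))
crop(w,180,100,150,150,5,"pics/w11.png")
s=bot.get_image("side"); crop(s,210,150,140,130,5,"pics/s11.png")
E
```

```text
[ 0.50605168 -0.07239682  0.00360478]
t 14.55 pos [0.4887 0.16   0.1978] xang -144.18 tilt 0.25 F [-0.12  0.33  0.08] w 0.0647 q6 -1.93
tool mm [ 122.1 -198.6   47.6]
[257.24708875 189.94273297]
```

View pics/w11.png

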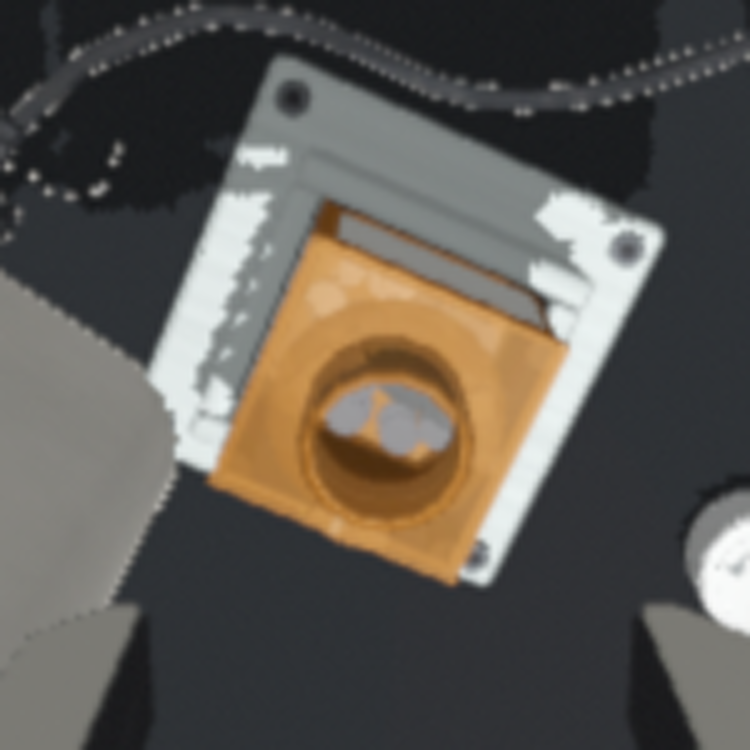

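View pics/s11.png

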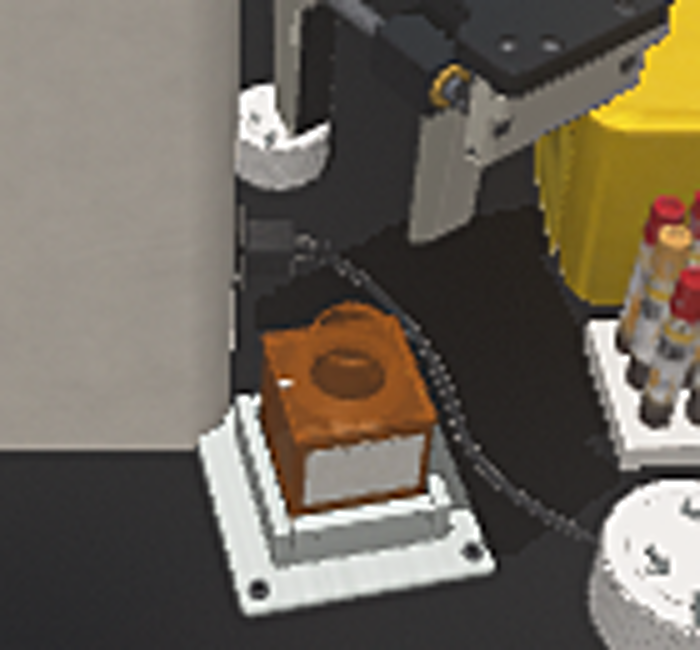

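```bash
python3 - <<'E'
from h import *
w=dict(np.load("w11.npz"))
w["image"]=np.clip(w["image"].astype(float)*1.3,0,255).astype(np.uint8)
crop(w,235,160,45,50,14,"pics/w11b.png")
E
```

```text
(no output)
```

View pics/w11b.png

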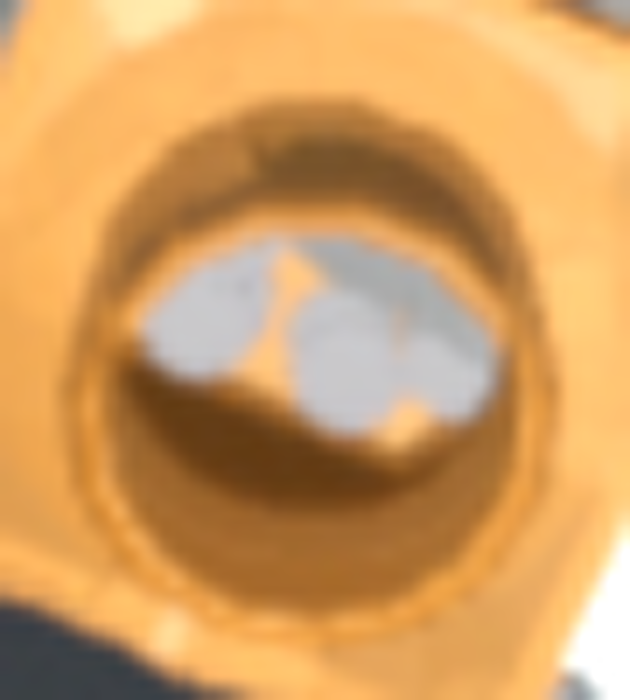

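Emit:
carry_out:
  jaw: [-0.4,-0.4,-0.4,-0.4,-0.4,-0.4,-0.4,-0.4,-0.4]
  xyz:
    - [14,-22,0]
    - [35,-57,0]
    - [57,-93,0]
    - [79,-129,0]
    - [101,-164,0]
    - [115,-188,0]
    - [122,-199,10]
    - [122,-199,40]
    - [122,-199,40]
  turn:
    - [0,0,0]
    - [0,0,0]
    - [0,0,0]
    - [0,0,0]
    - [0,0,0]
    - [0,0,0]
    - [0,0,0]
    - [0,0,0]
    - [0,0,0]

```text
t: 15.55
position: [0.5034, -0.0725, 0.1497]
tcp_rot: [-0.003, -0.307, 0.952, 0.002]
force: [-0.4, 0.0, -0.0]
gripper_width: 0.0648
```

```bash
python3 - <<'E'
from h import *
from workcell import bot
st=bot.state(); p=np.load("place.npy"); delta(st,p)
d=bot.get_image("wrist"); 
w=wr(st,d); np.savez("w12.npz",**w); print(proj(w,(p[0],p[1],.03)))
cv2.imwrite("pics/w12.png",d["image"][:,:,::-1])
d=bot.get_image("top"); crop(d,190,180,45,50,12,"pics/t12.png")
E
```

```text
t 15.55 pos [ 0.5034 -0.0725  0.1497] xang -144.21 tilt 0.38 F [-0.39  0.   -0.04] w 0.0648 q6 -2.39
tool mm [ -2.9  -2.2 146.1]
[255.94040784 186.55194502]
```

View pics/w12.png

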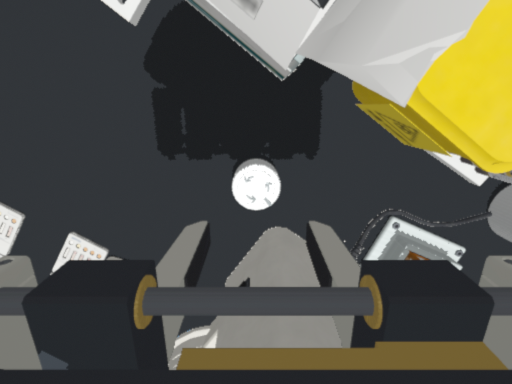

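View pics/t12.png

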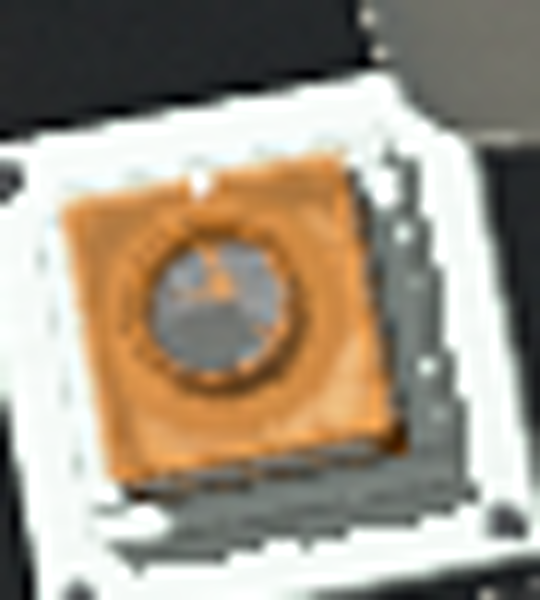

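Emit:
carry_out:
  jaw: [-0.4,-0.4]
  xyz:
    - [0,0,30]
    - [0,0,30]
  turn:
    - [0,0,0]
    - [0,0,0]

```text
t: 15.85
position: [0.5043, -0.0722, 0.1227]
tcp_rot: [-0.001, -0.308, 0.951, 0.001]
force: [0.3, -0.4, -0.6]
gripper_width: 0.0649
```

Emit:
carry_out:
  jaw: [-0.4,-0.4,-0.4]
  xyz:
    - [0,0,30]
    - [0,0,30]
    - [0,0,30]
  turn:
    - [0,0,0]
    - [0,0,0]
    - [0,0,0]

```text
t: 16.15
position: [0.5055, -0.0727, 0.096]
tcp_rot: [0.0, -0.308, 0.951, -0.0]
force: [0.1, 0.5, 0.6]
gripper_width: 0.065
```

```bash
python3 - <<'E'
from h import *
from workcell import bot
st=bot.state(); p=np.load("place.npy"); p[2]=.0045; delta(st,p)
E
```

```text
t 16.15 pos [ 0.5055 -0.0727  0.096 ] xang -144.15 tilt 0.00 F [0.08 0.46 0.58] w 0.0650 q6 -2.39
tool mm [-0.7 -0.1 91.5]
```

Emit:
carry_out:
  jaw: [-0.4,-0.4,-0.4,-0.4,-0.4,-0.4,-0.4]
  xyz:
    - [0,0,30]
    - [0,0,60]
    - [0,0,80]
    - [0,0,88]
    - [0,0,91]
    - [0,0,91]
    - [0,0,91]
  turn:
    - [0,0,0]
    - [0,0,0]
    - [0,0,0]
    - [0,0,0]
    - [0,0,0]
    - [0,0,0]
    - [0,0,0]

```text
t: 16.85
position: [0.506, -0.0731, 0.0051]
tcp_rot: [0.001, -0.308, 0.952, -0.0]
force: [-0.1, -0.8, 0.7]
gripper_width: 0.065
```

```bash
python3 - <<'E'
from h import *
from workcell import bot
st=bot.state(); p=np.load("place.npy"); p[2]=.0045; delta(st,p)
E
```

```text
t 16.85 pos [ 0.506  -0.0731  0.0051] xang -144.17 tilt 0.10 F [-0.06 -0.76  0.72] w 0.0650 q6 -2.39
tool mm [-0.4  0.6  0.6]
```

Within half a millimetre; grip the cap and lift.

Emit:
carry_out:
  jaw: [0.2,0.4,0.6,0.6,0.6,0.6,0.6]
  xyz:
    - [0,0,0]
    - [0,0,0]
    - [0,0,0]
    - [0,0,0]
    - [0,0,0]
    - [0,0,0]
    - [0,0,0]
  turn:
    - [0,0,0]
    - [0,0,0]
    - [0,0,0]
    - [0,0,0]
    - [0,0,0]
    - [0,0,0]
    - [0,0,0]
  newtons: 35

```text
t: 17.55
position: [0.5056, -0.073, 0.0044]
tcp_rot: [0.0, -0.308, 0.952, -0.0]
force: [-1.5, 0.1, 6.1]
gripper_width: 0.055
```

Emit:
carry_out:
  jaw: [0.6,0.6,0.6,0.6,0.6,0.6,0.6]
  xyz:
    - [0,0,-10]
    - [0,0,-40]
    - [0,0,-80]
    - [0,0,-120]
    - [0,0,-150]
    - [0,0,-160]
    - [0,0,-160]
  turn:
    - [0,0,0]
    - [0,0,0]
    - [0,0,0]
    - [0,0,0]
    - [0,0,0]
    - [0,0,0]
    - [0,0,0]

```text
t: 18.25
position: [0.5057, -0.0731, 0.165]
tcp_rot: [0.001, -0.308, 0.952, -0.001]
force: [0.5, 0.2, -1.0]
gripper_width: 0.0547
```

```bash
python3 - <<'E'
from h import *
from workcell import bot
st=bot.state(); delta(st,(.4863,.1586,.165))
d=bot.get_image("wrist"); cv2.imwrite("pics/w13.png",d["image"][:,:,::-1])
E
```

```text
t 18.25 pos [ 0.5057 -0.0731  0.165 ] xang -144.18 tilt 0.13 F [ 0.45  0.15 -1.01] w 0.0547 q6 -2.39
tool mm [-1.199e+02  1.992e+02 -1.000e-01]
```

View pics/w13.png

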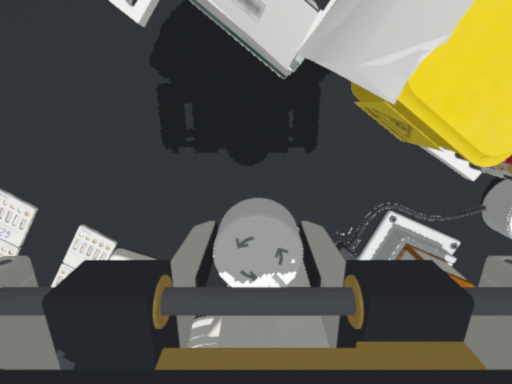

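Emit:
carry_out:
  jaw: [0.6,0.6,0.6,0.6,0.6,0.6,0.6,0.6,0.6,0.6]
  xyz:
    - [-12,20,0]
    - [-29,49,0]
    - [-48,80,0]
    - [-67,111,0]
    - [-86,143,0]
    - [-104,173,0]
    - [-115,191,0]
    - [-119,199,0]
    - [-119,199,0]
    - [-119,199,0]
  turn:
    - [0,0,0]
    - [0,0,0]
    - [0,0,0]
    - [0,0,0]
    - [0,0,0]
    - [0,0,0]
    - [0,0,0]
    - [0,0,0]
    - [0,0,0]
    - [0,0,0]

```text
t: 19.3
position: [0.4851, 0.1572, 0.1628]
tcp_rot: [-0.001, -0.307, 0.952, -0.0]
force: [0.4, -0.9, -0.8]
gripper_width: 0.0549
```

Emit:
carry_out:
  jaw: [0.6,0.6,0.6,0.6,0.6]
  xyz:
    - [0,0,10]
    - [0,0,30]
    - [0,0,40]
    - [0,0,44]
    - [0,0,44]
  turn:
    - [0,0,0]
    - [0,0,0]
    - [0,0,0]
    - [0,0,0]
    - [0,0,0]

```text
t: 19.8
position: [0.4851, 0.1576, 0.1192]
tcp_rot: [-0.0, -0.307, 0.952, 0.0]
force: [-0.6, 0.1, -0.1]
gripper_width: 0.0546
```

```bash
python3 - <<'E'
from h import *
from workcell import bot
st=bot.state(); delta(st,(.486,.1585,.12))
s=bot.get_image("side"); crop(s,210,150,140,130,5,"pics/s14.png")
E
```

```text
t 19.80 pos [0.4851 0.1576 0.1192] xang -144.21 tilt 0.05 F [-0.61  0.07 -0.11] w 0.0546 q6 -1.93
tool mm [-1.2  0.2 -0.8]
```

View pics/s14.png

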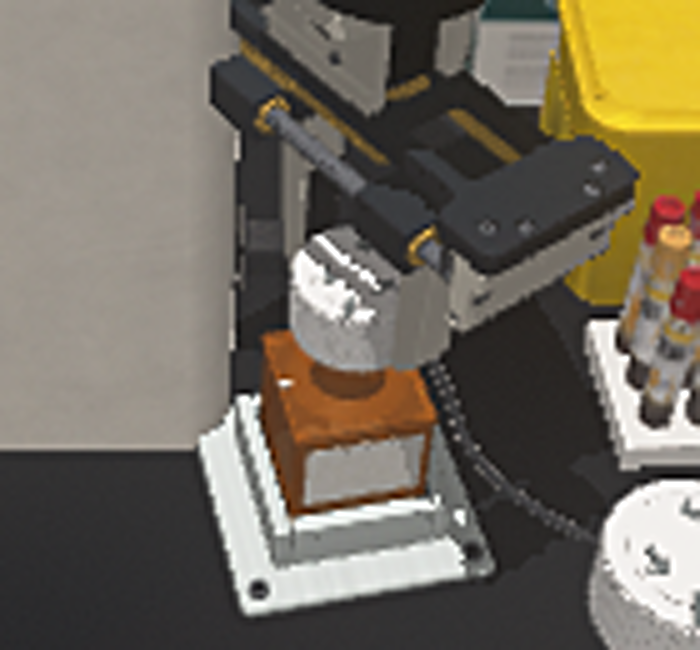

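Emit:
carry_out:
  jaw: [0.6,0.6,0.6,0.6,0.6,0.6]
  xyz:
    - [-1,0,0]
    - [-1,0,3]
    - [-1,0,7]
    - [-1,0,11]
    - [-1,0,15]
    - [-1,0,15]
  turn:
    - [0,0,0]
    - [0,0,0]
    - [0,0,0]
    - [0,0,0]
    - [0,0,0]
    - [0,0,0]

```text
t: 20.45
position: [0.4858, 0.1585, 0.1039]
tcp_rot: [-0.001, -0.308, 0.952, -0.0]
force: [-0.6, 0.8, 0.4]
gripper_width: 0.0546
```

```bash
python3 - <<'E'
from h import *
from workcell import bot
st=bot.state(); delta(st,(.486,.1585,.0935))
E
```

```text
t 20.45 pos [0.4858 0.1585 0.1039] xang -144.18 tilt 0.06 F [-0.64  0.84  0.43] w 0.0546 q6 -1.93
tool mm [-0.2 -0.1 10.4]
```

Emit:
carry_out:
  jaw: [0.6,0.6,0.6,0.6,0.6,0.6]
  xyz:
    - [0,0,3]
    - [0,0,6]
    - [0,0,8]
    - [0,0,10]
    - [0,0,11]
    - [0,0,11]
  turn:
    - [0,0,0]
    - [0,0,0]
    - [0,0,0]
    - [0,0,0]
    - [0,0,0]
    - [0,0,0]

```text
t: 21.05
position: [0.4863, 0.1586, 0.0942]
tcp_rot: [0.0, -0.308, 0.952, -0.0]
force: [-2.2, -1.8, 7.5]
gripper_width: 0.0547
```

```bash
python3 - <<'E'
from h import *
from workcell import bot
st=bot.state(); delta(st,(.486,.1585,.0932)); print(st["wrist_torque"])
s=bot.get_image("side"); crop(s,210,150,140,130,5,"pics/s15.png")
E
```

```text
t 21.05 pos [0.4863 0.1586 0.0942] xang -144.18 tilt 0.05 F [-2.23 -1.81  7.48] w 0.0547 q6 -1.93
tool mm [0.3 0.1 1. ]
[-0.23344863  0.38893543  0.01260569]
```

View pics/s15.png

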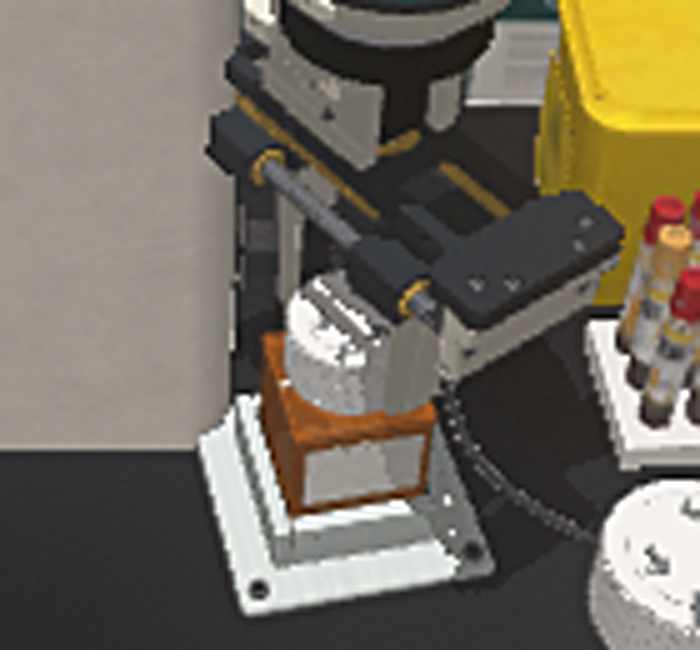

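Emit:
carry_out:
  jaw: [0.6,0.6,0.6]
  xyz:
    - [0,0,1]
    - [0,0,1]
    - [0,0,1]
  turn:
    - [0,0,0]
    - [0,0,0]
    - [0,0,0]

```text
t: 21.4
position: [0.4864, 0.1586, 0.0934]
tcp_rot: [0.0, -0.308, 0.952, -0.0]
force: [-2.1, -2.2, 7.7]
gripper_width: 0.0547
```

Emit:
carry_out:
  jaw: [0.6,0.6,0.6]
  xyz:
    - [0,0,0.7]
    - [0,0,0.7]
    - [0,0,0.7]
  turn:
    - [0,0,0]
    - [0,0,0]
    - [0,0,0]

```text
t: 21.7
position: [0.4864, 0.1586, 0.0929]
tcp_rot: [0.001, -0.308, 0.952, -0.0]
force: [-2.6, -3.1, 10.0]
gripper_width: 0.0547
```

Emit:
carry_out:
  jaw: [0.6,0.6,0.6,0.6,0.6,0.6,0.6,0.6,0.6,0.6]
  xyz:
    - [0,0,0]
    - [0,0,0]
    - [0,0,0]
    - [0,0,0]
    - [0,0,0]
    - [0,0,0]
    - [0,0,0]
    - [0,0,0]
    - [0,0,0]
    - [0,0,0]
  turn:
    - [0,0,0.12]
    - [0,0,0.24]
    - [0,0,0.36]
    - [0,0,0.48]
    - [0,0,0.6]
    - [0,0,0.72]
    - [0,0,0.84]
    - [0,0,0.96]
    - [0,0,1.06]
    - [0,0,1.1]

```text
t: 22.7
position: [0.4868, 0.159, 0.0931]
tcp_rot: [0.001, 0.237, 0.972, 0.001]
force: [0.5, 0.9, 9.2]
gripper_width: 0.0548
```

```bash
python3 - <<'E'
from h import *
from workcell import bot
st=bot.state(); delta(st,(.486,.1585,.0932)); print(st["wrist_torque"])
d=bot.get_image("wrist"); cv2.imwrite("pics/w16.png",d["image"][:,:,::-1])
s=bot.get_image("side"); crop(s,210,150,140,130,5,"pics/s16.png")
E
```

```text
t 22.70 pos [0.4868 0.159  0.0931] xang 152.58 tilt 0.14 F [0.53 0.93 9.22] w 0.0548 q6 -0.83
tool mm [ 0.5 -0.8 -0.1]
[ 0.11276781 -0.03809544  0.11686105]
```

View pics/w16.png

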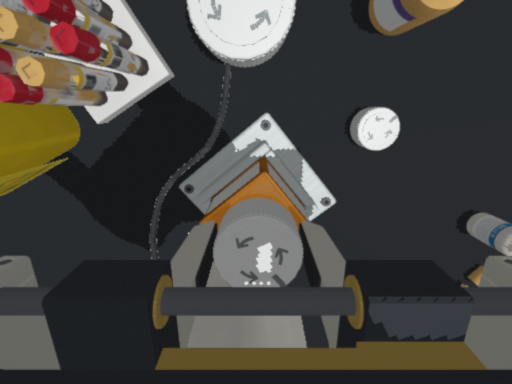

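Emit:
carry_out:
  jaw: [0.6,0.6,0.6,0.6,0.6,0.6,0.6]
  xyz:
    - [0,0,0]
    - [0,0,0]
    - [0,0,-2]
    - [0,0,-4]
    - [0,0,-5]
    - [0,0,-5]
    - [0,0,-5]
  turn:
    - [0,0,0.03]
    - [0,0,0.03]
    - [0,0,0.03]
    - [0,0,0.03]
    - [0,0,0.03]
    - [0,0,0.03]
    - [0,0,0.03]

```text
t: 23.5
position: [0.4863, 0.1588, 0.0971]
tcp_rot: [0.0, 0.25, 0.968, 0.0]
force: [1.8, 1.7, 6.1]
gripper_width: 0.0549
```

```bash
python3 - <<'E'
from h import *
from workcell import bot
st=bot.state(); delta(st,None); print(st["wrist_torque"])
E
```

```text
t 23.50 pos [0.4863 0.1588 0.0971] xang 151.08 tilt 0.05 F [1.82 1.75 6.1 ] w 0.0549 q6 -0.80
[ 0.34063066 -0.44201095  0.03112546]
```

Emit:
carry_out:
  jaw: [0.6,0.6,0.6]
  xyz:
    - [0,0,-1]
    - [0,0,-1]
    - [0,0,-1]
  turn:
    - [0,0,0]
    - [0,0,0]
    - [0,0,0]

```text
t: 23.8
position: [0.4861, 0.1586, 0.0979]
tcp_rot: [-0.0, 0.25, 0.968, 0.0]
force: [2.7, 2.2, 3.5]
gripper_width: 0.0547
```

Emit:
carry_out:
  jaw: [0.6,0.6]
  xyz:
    - [0,0,-0.5]
    - [0,0,-0.5]
  turn:
    - [0,0,0]
    - [0,0,0]

```text
t: 24.0
position: [0.4859, 0.1586, 0.0982]
tcp_rot: [-0.0, 0.25, 0.968, -0.0]
force: [1.5, 1.1, 1.6]
gripper_width: 0.0546
```

Emit:
carry_out:
  jaw: [0.3,0,-0.4,-0.6,-0.6,-0.6,-0.6]
  xyz:
    - [0,0,0]
    - [0,0,0]
    - [0,0,0]
    - [0,0,0]
    - [0,0,0]
    - [0,0,0]
    - [0,0,0]
  turn:
    - [0,0,0]
    - [0,0,0]
    - [0,0,0]
    - [0,0,0]
    - [0,0,0]
    - [0,0,0]
    - [0,0,0]

```text
t: 24.7
position: [0.486, 0.1586, 0.0984]
tcp_rot: [-0.0, 0.25, 0.968, -0.0]
force: [1.3, -1.1, 0.3]
gripper_width: 0.0743
```

Emit:
carry_out:
  jaw: [-0.6,-0.6,-0.6,-0.6,-0.6,-0.6,-0.6]
  xyz:
    - [0,0,-10]
    - [0,0,-40]
    - [0,0,-80]
    - [0,0,-120]
    - [0,0,-132]
    - [0,0,-132]
    - [0,0,-132]
  turn:
    - [0,0,0]
    - [0,0,0]
    - [0,0,0]
    - [0,0,0]
    - [0,0,0]
    - [0,0,0]
    - [0,0,0]

```text
t: 25.4
position: [0.4858, 0.1585, 0.2294]
tcp_rot: [-0.0, 0.25, 0.968, -0.0]
force: [0.2, 0.1, -0.5]
gripper_width: 0.0742
```

```bash
python3 - <<'E'
from h import *
from workcell import bot
st=bot.state(); delta(st,None)
d=bot.get_image("wrist"); w=wr(st,d); np.savez("w17.npz",**w)
crop(w,200,100,120,130,6,"pics/w17c.png")
s=bot.get_image("side"); crop(s,230,180,150,110,5,"pics/s17.png")
s["image"]
np.savez("s17.npz",**s)
E
```

```text
t 25.40 pos [0.4858 0.1585 0.2294] xang 151.07 tilt 0.06 F [ 0.23  0.05 -0.47] w 0.0742 q6 -0.80
```

View pics/w17c.png

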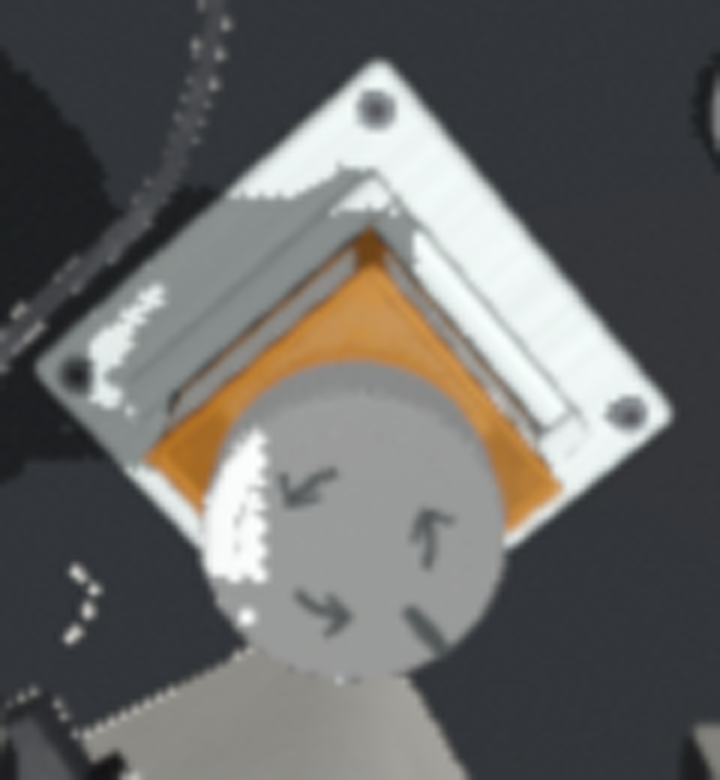

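View pics/s17.png

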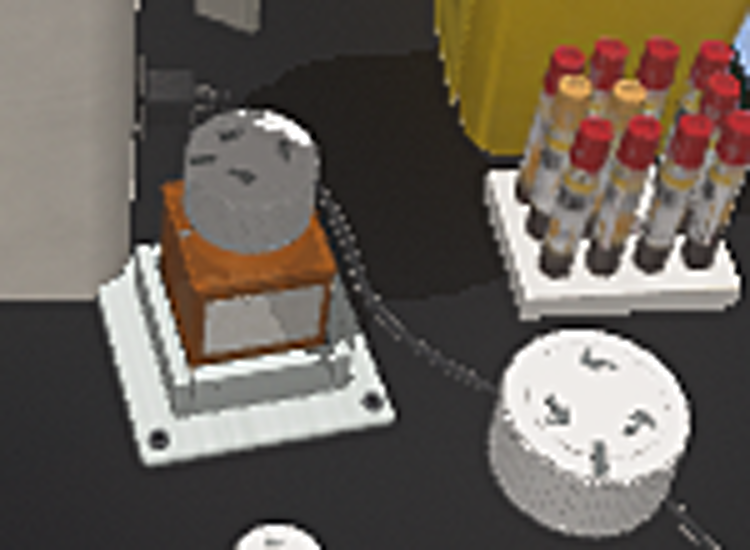

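```bash
python3 - <<'E'
from h import *
w=dict(np.load("w17.npz"))
C=lambda u,v:(200+u/6-.42,100+v/6-.42)
cc=onz(w,*C(354,530),.1236);print(cc)
p=onz(w,*C(427,630),.1236)-cc;print("ptr",np.degrees(np.arctan2(p[1],p[0])))
H=np.array([onz(w,*C(*p),.008) for p in((78,374),(376,108),(627,412))]);b=H[1]-H[2];print((H[0]+H[2])/2,np.degrees(np.arctan2(-b[1],-b[0])))
E
```

```text
[0.48642839 0.15813784 0.1236    ]
ptr 6.074888538519304
[0.48751506 0.15760752 0.008     ] 11.770091888621874
```

```bash
python3 - <<'E'
from workcell import bot
print(bot.hand_in())
E
```

```text
the job is handed in; nothing more can be done
None
```

I carried out the full task and handed the job in at about 25 s of the 72 s; the hand-in gives no verdict. I unlocked the cap (pressed about 5 mm, turned 62° anticlockwise) and stood it rim down on the bench. I then put the capsule in the jar, and put the cap back and pressed and turned it about 64° clockwise to lock it.

**Cap and jar:**
- The cap's lugs held against a slight upward pull before I let go. In the last side view the cap is at its starting height and level.
- The last wrist view has the cap centred on the jar. Its pointer read about 3° further clockwise than at the start and 6° short of the nest's axis, against a tolerance of about 10°. I did not turn it until I felt the end stop.
- The jar stands in its nest.

**Capsule:** It showed only as a grey shape among the tablets in one picture through the mouth. That identification is likely but not certain, though I saw it nowhere else.

**Bystanders:** I did not go near the dropper, amber bottle or timer, but I did not measure them again at the end.

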